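Seat the moisture probe, then crack open the drying jar's sticky lid

ROBOT

A 6-joint arm with a two-finger parallel gripper is mounted at the origin on the work surface. World frame = base frame: x ahead of the robot, y to its left, z up, the work surface at z = 0. Lengths are in m, angles in rad, forces in N, time in s.
With the tool pointing down it reaches from about 0.275 to 0.825 m from the base axis. Payload 5.2 kg.
Tool frame: the origin (TCP) lies on the centre line of the jaws, within the pads' length; the fingertips stand 17 mm ahead of it and the grasp point (between the pads) lies 2 mm behind it; x points along the fingers, y is the direction in which the jaws open and shut, and the axes are right-handed (so a half turn about x gives the same grasp; the last joint's range is limited). The gripper opens to 93 mm and grips with 3 to 60 N. Pads are 15 mm wide; open, the fingers measure 128 mm over their backs; the gripper's body (75 mm by 188 mm) begins 65 mm behind the grasp point.
Start: joints at [1.066, 0.259, 1.535, -0, 1.348, -0.203], TCP at [0.163, 0.525, 0.236] pointing down, gripper open.
Joint ranges: [-3.14, 3.14], [-0.91, 2.08], [0.19, 2.58], [-1.22, 4.36], [0.22, 2.71], [-3.12, 3.12]. Speed limits (rad/s): [2.57, 2.57, 3.14, 3.14, 3.14, 3.14].

INTERFACE

Orientations are given as a unit quaternion [w, x, y, z].
In Python, from plant import ctrl gives the robot as it stands. Calls block until the motion is done:
- ctrl.goto(position, orientation): joint-space move of the TCP to a pose.
- ctrl.movel(position, attitude=None, velocity=0.15, contact_N=None): straight line of the TCP; attitude=None keeps the orientation; velocity is the mean speed in m/s. With contact_N (N) it stops when the force on the tool has changed by that much, and returns True; else False.
- ctrl.movej(angles): joint-space move.
- ctrl.set_gripper(opening): finger opening in m; the grip force is fixed at half the most; returns when the fingers have stopped.
- ctrl.pause(seconds).
- ctrl.solve_ik(position, orientation): joint angles nearest the present ones, or None.
- ctrl.state(): the state.
- ctrl.get_image(name): name is "side" or "top" or "wrist"; returns a dict with "pixels" (420x560x3 uint8, red, green, blue), "K" (3x3 intrinsics, pixels), "rvec" (rotation vector, rad) and "tvec" (3), from world to camera coordinates, as OpenCV has them. Camera axes: x right, y down, z forward; pixel columns grow to the right and rows downward; lengths in m; the calibration is good to about 2 mm. A picture is of the moment at which its call begins. There is no depth.
A pose or a line that the arm cannot do raises ctrl.IKError and nothing moves.
- ctrl.finish_job(): hands the job in, once; it reports no verdict.
Trained networks look in a picture, given as the dict that the camera call returned (one of the last four; its "shot" number tells which), for a name from the list of things; names that differ only in an ending like _2 or _b are one class to them, and where a whole thing is asked for, a point or a joint stands for the part that bears it (a point fixed in the world has none). Each returns a list of dicts, best first, with "score" (0 to 1); they miss things now and then, are a little off and sometimes report something else, mostly with a low value. They report only what shows in the picture. A call takes as long as a camera call. They do not tell look-alikes from the thing itself.
- ctrl.find_in(picture, thing): "centre" ([x, y, z] in m, in the coordinates of the camera as it stood for that picture, good to about 4 mm: the middle of the surface that is visible of it).
- ctrl.masks_of(picture, thing): "mask" (420x560 bool, what is visible of it).
The state is a dict: "time": time; "qpos": joint angles; "qvel": joint speeds; "tau": joint torques, N m; "tool_pos": TCP position; "tcp_rot": TCP orientation; "wrist_force": force on the tool from outside, world axes, zero at the start; "ft_torque": the same for the moment, N m; "grip_width": finger opening in m.
Only numpy, scipy, OpenCV 4.12 (cv2) and the standard library are available. Lean on these libraries where they do the work, as an engineer would, in place of code of your own. Each camera call takes 0.05 s, during which the arm holds its last target.

TASK

The drying jar's air is to be checked for moisture: lay the loose probe fully home, right way up, in its raised cradle beside the jar, with its thin nose pointing towards the jar, and let go of it without dropping it. Then grip the lid's handle, pull the lid free of its sticky gasket without letting it fly up, and finish while still holding it by the handle, level and straight above the jar, slightly open: raised about 28 mm, quite clear of the gasket. Leave the bottles, glassware and other small things where they stand.

Things in the scene. Friction and masses are not known exactly. Their poses are not given: they have to be found in the camera images.
- probe: Hand-held moisture probe lying on the bench, about 120 g: grey box 110 long (its x) x 26 wide (its y) x 30 high (its z), with a thin steel nose, 14 diameter and 40 long, on its +x end (nose axis 15 above the underside). A dark window marks its top. Origin: centre of the underside of the grey box (not counting the nose).
- probe_tip (a point): Centre of the end of the probe's nose, 95 from the probe's origin along its +x and 15 up.
- cradle: Fixed aluminium cradle on a dark foot plate 130 x 100, left or right of the jar. Origin: centre of the foot's underside; x runs along the trough, z up. It is the same at both ends: the probe fits either way round, but its nose must point to the jar (towards the middle of the bench, y = 0). Seated, the probe's origin is 60 above the cradle's origin.
- cradle_seat (a point): Middle of the trough's floor, 60 above the bench: two pads 26 long, centred 46 either side of this point, open between them (66) for the fingers. Side walls 31.6 apart inside rise 14 above the floor, then flare outwards for 12 more. At each end two low posts (12 above the floor, 122 apart inside, gap 23) keep the box from sliding out; the nose passes between them.
- chamber: Fixed drying jar: clear round vessel, 140 diameter, flat rim 75 above the bench. Origin: centre of its underside, z up. Sprung black gasket segments in its mouth grip the lid's plug.
- lid: Loose grey round lid on the jar, about 250 g: disc 144 diameter, 10 thick, a plug 87 wide reaching 14 below it into the mouth, and an upright bar handle on top. Origin: centre of the disc's underside, on the jar's axis and 75 above the bench when shut; z up. The handle is 14 thick (lid's x), 70 long (lid's y), 34 high, its foot 10 and its top 44 above the lid's origin. Grip across the 14.
- lid_grip (a point): Point to grip in the handle: centre of the bar, 30 above the lid's origin, 20 above the disc's top face and 14 below the bar's top. The gasket sticks: an upward pull must reach about 12 to 20 N in the first 5 mm; it then lets go suddenly (even pushing up a little) and, from 15 mm of lift on, only the lid's weight of 2.5 N remains. Let go, the lid drops back on the gasket.
- rack: Fixed white tube rack with blue caps, 100 x 130, 90 high, on the other side of the jar from the cradle. Origin: centre of its underside. Not to be used.
- vial_a: Bystander: small capped clear vial, 28 diameter, 50 high. Origin: centre of its underside.
- vial_b: Bystander: small capped amber vial, 28 diameter, 50 high. Origin: centre of its underside.
- block: Bystander: white specimen block 40 x 28 x 12. Origin: centre of its underside.
- beaker: Bystander: beaker 70 diameter, 90 high. Origin: centre of its underside.
- bottle: Bystander: white bottle 70 diameter, 170 high. Origin: centre of its underside.
- dish: Bystander: covered glass dish 66 diameter, 18 high. Origin: centre of its underside.
Not all that is in view belongs to the job. Leave any orange look-alike of the lid alone.

How it is judged:
On the way, in this order (a step that is already met when the one before it is completed fails the run):
1. the probe lies fully home in the cradle, nose towards the jar, let go of, the lid still shut (x of probe in the frame of cradle between -0.011 and 0.011 m and y of probe in the frame of cradle between -0.006 and 0.006 m and z of probe in the frame of cradle between 0.057 and 0.0645 m and angle between the x axis of probe and the x axis of cradle, either way round below 0.1 rad and angle between probe's own z axis and vertical below 0.1 rad and world y of probe_tip between -0.25 and 0.25 m and contact force between the fingers and probe below 0.1 N and height (world z) of lid below 0.079 m), for 0.3 s.
2. the lid is pulled free of its gasket by the handle (height (world z) of lid above 0.088 m and contact force between the fingers and lid above 0.5 N and distance between the grasp point and lid_grip below 0.045 m), for 0.1 s.
At the end, for the whole second after the job is handed in: Ends holding: fingers on the handle, lid still, 17 to 42 mm up, within 20 mm of the jar's axis, level to 0.2 rad, not touching the jar; probe released in the cradle, nose to the jar, within 11 mm lengthwise, 6 mm sideways, -3/+4.5 mm in height, 0.1 rad in line and upright (x of probe in the frame of cradle between -0.011 and 0.011 m and y of probe in the frame of cradle between -0.006 and 0.006 m and z of probe in the frame of cradle between 0.057 and 0.0645 m and angle between the x axis of probe and the x axis of cradle, either way round below 0.1 rad and angle between probe's own z axis and vertical below 0.1 rad and world y of probe_tip between -0.25 and 0.25 m and contact force between the fingers and lid above 0.5 N and distance between the grasp point and lid_grip below 0.045 m and contact force between the fingers and probe below 0.1 N and height (world z) of lid between 0.092 and 0.117 m and linear speed of lid below 0.03 m/s and horizontal distance between lid and chamber below 0.02 m and angle between lid's own z axis and vertical below 0.2 rad and contact force between lid and chamber below 0.2 N); the arm keeps its last pose, push and grip.
It fails at once if the lid flies up (over 70 mm) (height (world z) of lid above 0.145 m).
It fails at once if the probe is dropped (falls freely at over 0.7 m/s, some 25 mm) (contact force between the fingers and probe below 0.1 N and linear speed of probe above 0.7 m/s).
It fails at once if a bystander is moved by more than 30 mm (distance of any of vial_a, vial_b, block, beaker, bottle, dish from where it was at the start of the episode above 0.03 m).
It also fails if it takes over 54 s, if anything falls off the work surface, if the arm or the gripper's body presses on something with over 40 N, if the wrist force passes 120 N, or if a joint passes its speed limit or range.

## Working session

There is one attempt and no reset: what is moved stays moved. The work goes in short steps, each a Python script; the robot and the scene stay as the last script left them, time stands still between calls to the robot, and variables do not carry over. Pictures are saved under pics/ and viewed, and the job is handed in when it is done.

```bash
mkdir -p pics; ls; python3 - <<'E'
from plant import ctrl
import cv2
s=ctrl.state(); print(s)
for n in("side","top","wrist"):
    p=ctrl.get_image(n); cv2.imwrite(f"pics/a_{n}.png",p["pixels"][:,:,::-1])
    print(n,p["K"],p["rvec"],p["tvec"],p["shot"])
E
```

```text
pics
{'time': 0.0, 'qpos': array([ 1.06618574e+00,  2.59308986e-01,  1.53609037e+00,  7.69229939e-07,
        1.34799792e+00, -2.02789922e-01]), 'qvel': array([ 0.00081965,  0.00056241,  0.00086785,  0.00039086, -0.00013189,
        0.00171313]), 'tau': array([ 3.14419294e-04, -4.37292659e+01, -2.84003574e+01,  7.18689943e-02,
        4.14387498e-02, -1.16767005e-04]), 'tool_pos': array([0.16320664, 0.52468007, 0.23483307]), 'tcp_rot': array([ 0.69884871,  0.10570672,  0.6992912 , -0.1069036 ]), 'wrist_force': array([-0.30720308,  0.12514608, -0.57684617]), 'ft_torque': array([0.02585336, 0.00953997, 0.01999031]), 'grip_width': 0.09310512642331084}
side [[399.46317875   0.         275.96138338]
 [  0.         399.46317875 211.86250253]
 [  0.           0.           1.        ]] [ 0.28994752 -2.64339498  1.42548436] [0.49033928 0.11757804 0.82941972] 1
top [[486.5354538    0.         273.87041739]
 [  0.         486.5354538  211.7106332 ]
 [  0.           0.           1.        ]] [ 2.17333874 -2.11859381  0.12626565] [1.03201251e-03 5.28989404e-01 1.19428909e+00] 2
wrist [[339.16023702   0.         281.32340551]
 [  0.         339.16023702 210.82795081]
 [  0.           0.           1.        ]] [-2.34446146 -1.72406005 -0.23858959] [-0.5504115  -0.03089197  0.38918701] 3
```

View pics/a_side.png

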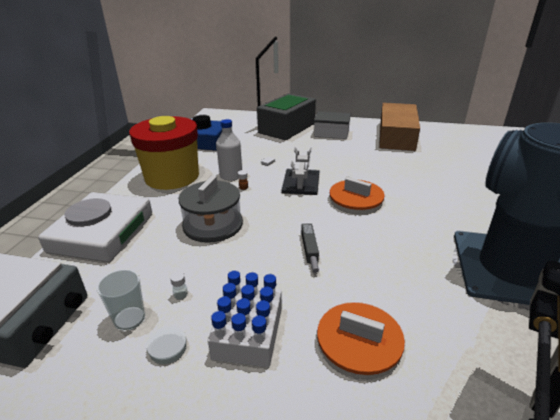

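View pics/a_top.png

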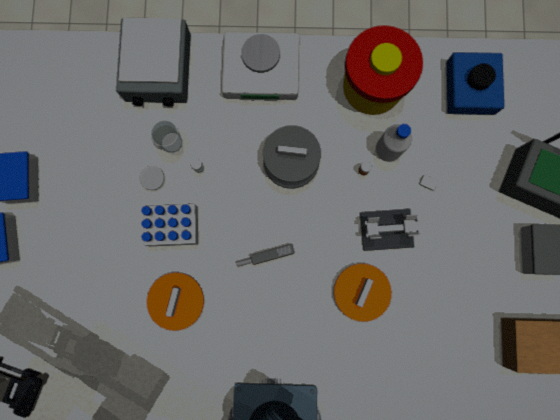

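```bash
cat > h.py <<'E'
import numpy as np, cv2
from plant import ctrl
from scipy.spatial.transform import Rotation as R
def w(p,c):
    M=cv2.Rodrigues(np.array(p["rvec"],float))[0]; return M.T@(np.array(c)-np.array(p["tvec"]).ravel())
def ray(p,uv,z):
    M=cv2.Rodrigues(np.array(p["rvec"],float))[0]; o=-M.T@np.array(p["tvec"]).ravel()
    uv=np.atleast_2d(np.array(uv,float)); d=np.c_[uv,np.ones(len(uv))]@np.linalg.inv(p["K"]).T@M
    return o+d*((z-o[2])/d[:,2])[:,None]
def save(p,n): cv2.imwrite(f"pics/{n}.png",p["pixels"][:,:,::-1])
E
python3 - <<'E'
from h import *
p=ctrl.get_image("top");q=ctrl.get_image("side")
for t in "probe cradle chamber lid rack vial_a block beaker bottle dish lid_grip".split():
  for n,im in(("top",p),("side",q)):
    try:
      for d in ctrl.find_in(im,t)[:3]: print(t,n,round(d["score"],2),w(im,d["centre"]).round(4))
    except Exception as e: print(t,e)
for t in("probe","cradle"):
  for d in ctrl.masks_of(p,t)[:2]:
    m=d["mask"].astype(np.uint8); ys,xs=np.nonzero(m); print(t,d["score"],m.sum(),cv2.minAreaRect(np.c_[xs,ys].astype(np.float32)))
E
```

```text
probe top 0.76 [0.423  0.0262 0.0277]
probe top 0.19 [ 0.4902 -0.2736  0.0071]
probe side 0.76 [0.4219 0.0487 0.0333]
probe side 0.7 [ 0.6625 -0.0053  0.0872]
cradle top 0.65 [ 0.4902 -0.2734  0.013 ]
cradle top 0.53 [0.484  0.2678 0.053 ]
cradle side 0.78 [ 0.494  -0.2455  0.0146]
cradle side 0.46 [ 0.6472 -0.2081  0.0291]
chamber top 0.88 [ 0.6104 -0.0252  0.0134]
chamber top 0.5 [ 0.4905 -0.2743  0.0083]
chamber side 0.94 [0.6407 0.0298 0.0385]
lid top 0.86 [ 0.6654 -0.0261  0.085 ]
lid top 0.75 [0.3014 0.2532 0.0199]
lid top 0.64 [ 0.3352 -0.2094  0.023 ]
lid side 0.7 [0.2984 0.2692 0.0227]
lid side 0.69 [ 0.3317 -0.1944  0.0279]
lid side 0.61 [ 0.6635 -0.008   0.089 ]
rack top 0.83 [0.4853 0.2644 0.0518]
rack side 0.83 [0.4805 0.3118 0.0573]
vial_a top 0.68 [ 0.6456 -0.2108  0.0482]
vial_a side 0.91 [0.6394 0.2275 0.0399]
vial_a side 0.46 [ 0.6435 -0.2023  0.0291]
vial_a side 0.26 [ 0.6613 -0.0063  0.0848]
block top 0.64 [ 0.6171 -0.3834  0.0126]
block side 0.63 [ 0.6636 -0.0082  0.0858]
block side 0.53 [ 0.6185 -0.3753  0.0184]
beaker top 0.6 [0.7185 0.2991 0.0452]
beaker top 0
[... 259 characters left out ...]
0.2484  0.0124]
dish top 0.83 [0.612  0.3338 0.0151]
dish side 0.69 [0.6097 0.342  0.0148]
lid_grip top 0.88 [0.2999 0.2542 0.0237]
lid_grip top 0.71 [ 0.6638 -0.0254  0.0816]
lid_grip top 0.58 [ 0.3336 -0.2061  0.0231]
lid_grip side 0.76 [ 0.3362 -0.1979  0.0239]
lid_grip side 0.68 [0.3    0.2691 0.0269]
lid_grip side 0.62 [ 0.6626 -0.0067  0.0863]
probe 0.7 592 ((263.8522033691406, 255.76870727539062), (11.988838195800781, 58.6430778503418), 73.81079864501953)
probe 0.41 201 ((427.7000427246094, 182.10000610351562), (16.54690170288086, 12.969193458557129), 26.56505012512207)
cradle 0.98 2053 ((388.9191589355469, 228.8090362548828), (39.27254104614258, 57.63644790649414), 85.48600769042969)
```

The top view shows the probe at (265,255) with its nose to the left (+y). The cradle is at (388,229) on the right, the grey lid is on the jar at (292,155), and the two orange decoys sit nearer the robot. I'll take closer wrist views next.

```bash
cat >> h.py <<'E'
def ori(yd):  # tool x down, tool y along heading angle yd
    x=np.array([0,0,-1.]); y=np.array([np.cos(yd),np.sin(yd),0]); z=np.cross(x,y)
    q=R.from_matrix(np.c_[x,y,z]).as_quat(); return np.r_[q[3],q[:3]]
E
python3 - <<'E'
from h import *
s=ctrl.state(); q=s["tcp_rot"]; M=R.from_quat(np.r_[q[1:],q[0]]).as_matrix(); print(M.round(2))
p=ctrl.get_image("wrist"); C=cv2.Rodrigues(np.array(p["rvec"],float))[0]; c=-C.T@np.array(p["tvec"]).ravel()
print("cam in tool",(M.T@(c-s["tool_pos"])).round(4),(M.T@C.T).round(3))
p=ctrl.get_image("top")
a=ray(p,[[240,263],[293,246]],0.015);print(a)
yaw=np.arctan2(*(a[0]-a[1])[[1,0]]); print(yaw)
for yd in (yaw+np.pi/2,yaw-np.pi/2):
  print(yd,ctrl.solve_ik([0.42,0.02,0.3],ori(yd)),ctrl.solve_ik([0.49,-0.27,0.3],ori(yd)),ctrl.solve_ik([0.66,-0.02,0.3],ori(yd)))
E
```

```text
[[-0.    0.3   0.95]
 [-0.    0.95 -0.3 ]
 [-1.   -0.    0.  ]]
cam in tool [-0.1479  0.0008 -0.0755] [[-0.001 -0.272  0.962]
 [ 1.    -0.001  0.001]
 [ 0.001  0.962  0.272]]
[[ 0.39821395  0.09724384  0.015     ]
 [ 0.44471091 -0.03610424  0.015     ]]
1.9063024548345489
3.4770987816294454 [-2.19076863e-01 -2.09994153e-02  1.70067869e+00 -4.44089210e-16
  1.46191338e+00  2.58700966e+00] [-7.02991034e-01  2.41721747e-01  1.40113212e+00 -4.44089210e-16
  1.49873879e+00  2.10309549e+00] [-1.98893148e-01  4.33695471e-01  1.12904647e+00 -4.44089210e-16
  1.57885072e+00  2.60719338e+00]
0.3355061280396523 [-2.19076863e-01 -2.09994153e-02  1.70067869e+00 -4.44089210e-16
  1.46191338e+00 -5.54582991e-01] [-7.02991034e-01  2.41721747e-01  1.40113212e+00 -4.44089210e-16
  1.49873879e+00 -1.03849716e+00] [-1.98893148e-01  4.33695471e-01  1.12904647e+00 -4.44089210e-16
  1.57885072e+00 -5.34399276e-01]
```

```bash
python3 - <<'E'
from h import *
ctrl.goto([0.42,0.03,0.2],ori(0.3355)); print(ctrl.state()["time"])
p=ctrl.get_image("wrist"); save(p,"b_probe")
for d in ctrl.find_in(p,"probe"): print(d["score"],w(p,d["centre"]))
for d in ctrl.masks_of(p,"probe")[:1]:
  ys,xs=np.nonzero(d["mask"]); print(d["score"],len(xs),cv2.minAreaRect(np.c_[xs,ys].astype(np.float32)))
# cradle
ctrl.goto([0.49,-0.25,0.26],ori(0.05)); print(ctrl.state()["time"])
p=ctrl.get_image("wrist"); save(p,"b_cradle"); np.save("cr.npy",p,allow_pickle=True)
for d in ctrl.find_in(p,"cradle"): print(d["score"],w(p,d["centre"]))
E
```

```text
3.5667
0.66 [0.4246355  0.03531835 0.02825054]
0.2 [0.6325189  0.20997861 0.00898669]
0.75 3426 ((280.1402587890625, 185.0543212890625), (27.112136840820312, 150.78155517578125), 2.726310968399048)
4.85
0.88 [ 0.49317242 -0.27155823  0.00919185]
```

View pics/b_probe.png

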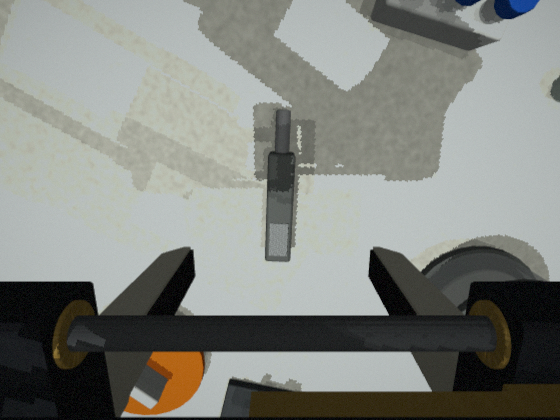

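View pics/b_cradle.png

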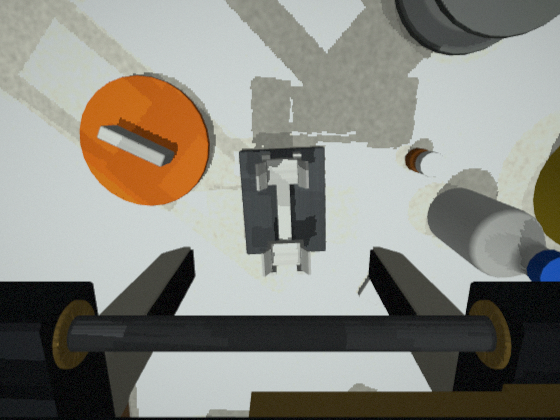

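```bash
python3 - <<'E'
import cv2,numpy as np
a=cv2.imread("pics/b_probe.png")[95:270,215:345]; b=cv2.imread("pics/b_cradle.png")[140:285,220:350]
cv2.imwrite("pics/c1.png",np.hstack([cv2.resize(a,(390,525),interpolation=2),cv2.resize(b,(400,525),interpolation=2)]))
E
```

```text
(no output)
```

View pics/c1.png

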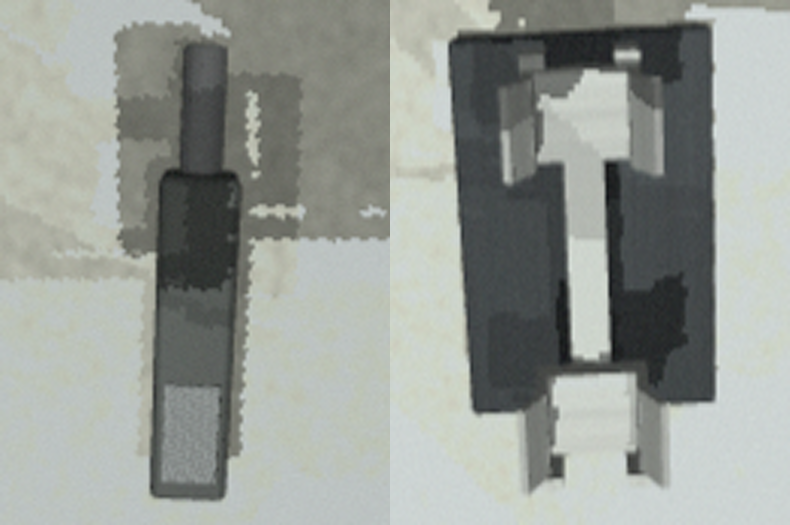

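```bash
python3 - <<'E'
import cv2,numpy as np
a=cv2.imread("pics/a_top.png")[230:280,225:305]; b=cv2.imread("pics/a_side.png")[215:280,285:345]
cv2.imwrite("pics/c2.png",np.hstack([cv2.resize(a,(480,300),interpolation=2),cv2.resize(b,(277,300),interpolation=2)]))
E
```

```text
(no output)
```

View pics/c2.png

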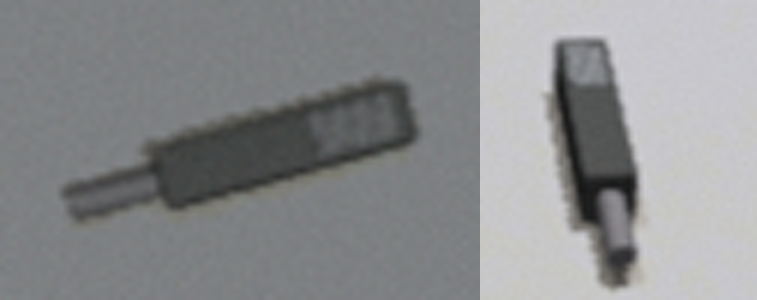

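```bash
python3 - <<'E'
from h import *
# probe edges in b_probe: need pose of camera -> retake on a position lit differently
ctrl.goto([0.40,-0.06,0.26],ori(0.3355)); print(ctrl.state()["time"])
p=ctrl.get_image("wrist"); save(p,"d_probe"); np.save("pr.npy",p,allow_pickle=True)
for d in ctrl.find_in(p,"probe"): print(d["score"],w(p,d["centre"]))
for d in ctrl.masks_of(p,"probe")[:1]:
  ys,xs=np.nonzero(d["mask"]); print(d["score"],len(xs),cv2.minAreaRect(np.c_[xs,ys].astype(np.float32)))
  x0,x1,y0,y1=xs.min()-20,xs.max()+20,ys.min()-20,ys.max()+20; print(x0,x1,y0,y1)
  c=p["pixels"][y0:y1,x0:x1,::-1]; k=min(780/c.shape[1],580/c.shape[0]); cv2.imwrite("pics/d_crop.png",cv2.resize(c,None,fx=k,fy=k,interpolation=2)); print(k)
E
```

```text
5.8
0.61 [0.41840563 0.0309716  0.03209885]
0.77 3010 ((323.95550537109375, 101.69258117675781), (25.82265853881836, 143.89141845703125), 4.48460578918457)
288 359 10 193
3.169398907103825
```

View pics/d_crop.png

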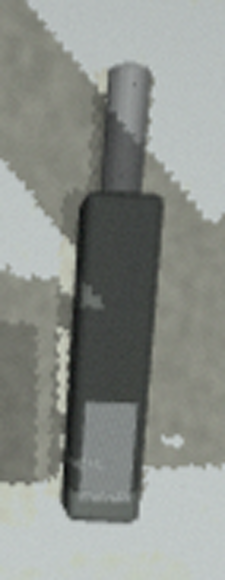

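The patch near the tail on the upper face looks light here, and it may be a glossy window. I'll measure the face width (26 or 30) and look at the side faces before deciding which way up the probe is.

```bash
python3 - <<'E'
from h import *
p=np.load("pr.npy",allow_pickle=True).item()
k=3.1694;o=np.array([288,10])
P={"nose":(133,64),"boxTL":(84,196),"boxTR":(162,196),"BL":(66,515),"BR":(138,518),"winTL":(86,402),"winTR":(132,402),"winBL":(82,490),"winBR":(130,490)}
for z in(.026,.03):
  W={n:ray(p,np.array(v)/k+o,z)[0] for n,v in P.items()}
  print(z,"w",[np.linalg.norm(W[a]-W[b]).round(4) for a,b in(("boxTL","boxTR"),("BL","BR"),("boxTL","BL"),("boxTR","BR"),("winTL","winTR"),("winTL","winBL"))])
  print((sum(W[i] for i in("boxTL","boxTR","BL","BR"))/4).round(4)); a=(W["boxTL"]+W["boxTR"]-W["BL"]-W["BR"])
  print(np.arctan2(a[1],a[0]))
s=ctrl.state()
# tilt views
M0=R.from_quat(np.r_[ori(0.3355)[1:],ori(0.3355)[0]])
n=0
for ang in(0.8,-0.8,1.1):
  for off in(0.12,0.2,0.28):
    Rm=R.from_rotvec(ang*np.array([np.cos(1.906),np.sin(1.906),0]))*M0
    q=Rm.as_quat();q=np.r_[q[3],q[:3]]
    # look at probe: place the camera
    d=Rm.as_matrix()@np.array([.962,0,.272]); c=np.array([.423,.03,.02])-d*(off+0.2)
    t=c-Rm.as_matrix()@np.array([-.1479,.0008,-.0755])
    print(ang,off,t.round(3),c.round(3),ctrl.solve_ik(t,q) is not None)
E
```

```text
0.026 w [np.float64(0.0258), np.float64(0.0259), np.float64(0.1065), np.float64(0.1076), np.float64(0.016), np.float64(0.0307)]
[0.4235 0.0174 0.026 ]
1.8717307952847915
0.03 w [np.float64(0.0256), np.float64(0.0256), np.float64(0.1054), np.float64(0.1064), np.float64(0.0159), np.float64(0.0303)]
[0.423  0.0174 0.03  ]
1.871730795284792
0.8 0.12 [0.527 0.078 0.132] [0.603 0.185 0.234] True
0.8 0.2 [0.572 0.117 0.186] [0.648 0.224 0.288] True
0.8 0.28 [0.617 0.156 0.239] [0.693 0.262 0.342] True
-0.8 0.12 [0.31  0.003 0.131] [0.186 0.04  0.234] False
-0.8 0.2 [0.251 0.005 0.184] [0.127 0.042 0.288] False
-0.8 0.28 [0.192 0.008 0.238] [0.067 0.044 0.342] False
1.1 0.12 [0.553 0.088 0.093] [0.653 0.202 0.16 ] True
1.1 0.2 [0.611 0.131 0.128] [0.711 0.246 0.195] True
1.1 0.28 [0.669 0.174 0.163] [0.769 0.289 0.229] False
```

The face width comes out at 25.7 mm, so the probe lies on its top or its underside. The patch measures 16x30 mm and stays bright in shadow, which fits a glossy window. I'll confirm by looking at the underside once the probe is lifted. Next I'll measure the cradle precisely.

```bash
python3 - <<'E'
from h import *
p=np.load("cr.npy",allow_pickle=True).item()
c=p["pixels"][143:281,225:345,::-1]; cv2.imwrite("pics/e.png",cv2.resize(c,None,fx=4.2,fy=4.2,interpolation=2))
E
```

```text
(no output)
```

View pics/e.png

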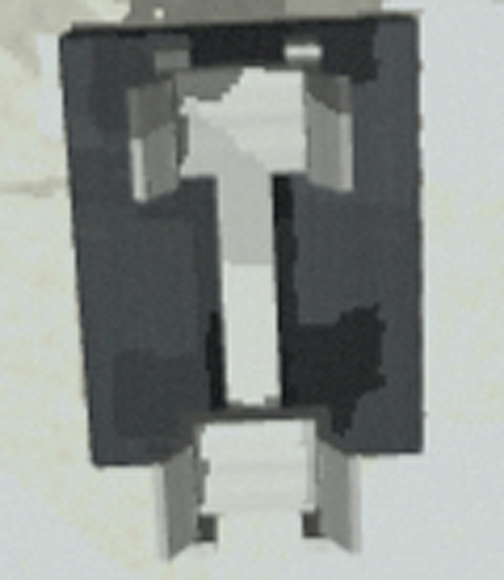

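```bash
python3 - <<'E'
from h import *
p=np.load("cr.npy",allow_pickle=True).item()
k=4.2;o=np.array([225,143])
def g(L,z): return ray(p,(np.array(L)+.5)/k+o-.5,z)[:,:2].round(4)
print("pad far R (near,far edge)",g([[304,174],[304,70]],.06))
print("far pad inner edge L,R", g([[180,174],[304,174]],.06))
print("near pad inner L,R",g([[200,420],[315,420]],.06),"outer",g([[200,512],[313,512]],.06))
print("wall tops far inner-end L,R",g([[137,200],[352,190]],.086),"near: inner",g([[165,465],[358,458]],.086),"outer",g([[168,557],[358,552]],.086))
for z in(.0,.01): print("foot",g([[62,34],[418,17],[424,453],[93,466]],z), g([[62,34],[418,17],[424,453],[93,466]],z).mean(0))
E
```

```text
pad far R (near,far edge) [[ 0.5061 -0.2401]
 [ 0.5044 -0.2145]]
far pad inner edge L,R [[ 0.4754 -0.2417]
 [ 0.5061 -0.2401]]
near pad inner L,R [[ 0.4831 -0.3064]
 [ 0.513  -0.3049]] outer [[ 0.4842 -0.3324]
 [ 0.5141 -0.3309]]
wall tops far inner-end L,R [[ 0.4665 -0.2431]
 [ 0.5159 -0.2383]] near: inner [[ 0.4754 -0.3085]
 [ 0.5221 -0.3043]] outer [[ 0.477  -0.333 ]
 [ 0.5239 -0.3292]]
foot [[ 0.4385 -0.215 ]
 [ 0.5388 -0.2052]
 [ 0.5517 -0.3369]
 [ 0.4502 -0.3463]] [ 0.4948  -0.27585]
foot [[ 0.4397 -0.214 ]
 [ 0.5375 -0.2044]
 [ 0.5501 -0.3328]
 [ 0.4511 -0.342 ]] [ 0.4946 -0.2733]
```

```bash
python3 - <<'E'
from h import *
p=np.load("pr.npy",allow_pickle=True).item()
a=ray(p,[(130/3.1694+288,63/3.1694+10)],.018)[0]; print("nose dist",np.linalg.norm(a[:2]-[.423,.0174]), np.arctan2(a[1]-.0174,a[0]-.423))
q=ori(1.875-np.pi/2)
ctrl.goto([.423,.0174,.10],q)
p=ctrl.get_image("top");save(p,"f_top")
ctrl.set_gripper(0.06)
print(ctrl.movel([.423,.0174,.021],velocity=.08,contact_N=8))
s=ctrl.state();print(s["tool_pos"],s["wrist_force"],s["time"])
ctrl.set_gripper(0.0)
s=ctrl.state();print(s["grip_width"],s["wrist_force"],s["time"])
E
```

```text
nose dist 0.09493677638666462 1.8622721623208822
False
[0.42336377 0.01732579 0.02133122] [ 0.15457467 -0.59472423  0.38865508] 8.625
0.026077134215830102 [-0.42427707  0.35919092  1.46121358] 9.2667
```

Grip width is 26.1 mm, so the probe is gripped across its width as intended. I'll lift it and tilt the nose up towards the side camera to see the underside.

```bash
python3 - <<'E'
from h import *
q=ori(1.875-np.pi/2)
ctrl.movel([.423,.0174,.25],velocity=.2)
print(ctrl.state()["grip_width"],ctrl.state()["time"])
M0=R.from_quat(np.r_[q[1:],q[0]])
ax=M0.as_matrix()[:,1]
for ang in(1.1,.9,.7):
  Rm=R.from_rotvec(ang*ax)*M0; print(Rm.as_matrix()[:,0])
  t=Rm.as_quat();t=np.r_[t[3],t[:3]]
  for pos in([.423,.0174,.3],[.45,-.1,.3],[.42,-.1,.35],[.4,.1,.35]):
    r=ctrl.solve_ik(pos,t); print(ang,pos,r)
E
```

```text
0.026078695229219444 10.5583
[-0.26694647  0.85028827 -0.45359612]
1.1 [0.423, 0.0174, 0.3] [-0.68671709  0.43502419  1.60882669  0.58115332  2.04540221 -0.99039942]
1.1 [0.45, -0.1, 0.3] [-0.79686721  0.57318075  1.3725796   0.51479878  2.18137839 -1.03086282]
1.1 [0.42, -0.1, 0.35] [-0.83031305  0.48950796  1.38456853  0.50945794  2.2593194  -1.02129172]
1.1 [0.4, 0.1, 0.35] [-0.59074816  0.29069093  1.69012629  0.67734637  2.04525065 -0.86984527]
[-0.23463266  0.74736107 -0.62160997]
0.9 [0.423, 0.0174, 0.3] [-0.64895875  0.33206447  1.60685102  0.51063514  1.95210091 -0.94946426]
0.9 [0.45, -0.1, 0.3] [-0.76983853  0.47216399  1.39037596  0.43978295  2.07231829 -1.02331333]
0.9 [0.42, -0.1, 0.35] [-0.80404413  0.39317711  1.3880853   0.43391974  2.15997768 -1.01822144]
0.9 [0.4, 0.1, 0.35] [-0.54289124  0.19726153  1.66043756  0.59746242  1.96827561 -0.81096982]
[-0.19296478  0.61463894 -0.76484219]
0.7 [0.423, 0.0174, 0.3] [-0.59410364  0.23363322  1.61319502  0.43077668  1.85087055 -0.8973876 ]
0.7 [0.45, -0.1, 0.3] [-0.73074672  0.37025238  1.42205626  0.3622736   1.95233401 -1.00429311]
0.7 [0.42, -0.1, 0.35] [-0.76577649  0.29507555  1.40696278  0.35585397  2.04896118 -1.00493135]
0.7 [0.4, 0.1, 0.35] [-0.47348459  0.11283536  1.63707972  0.50358425  1.88441972 -0.74204   ]
```

```bash
python3 - <<'E'
from h import *
q=ori(1.875-np.pi/2)
M0=R.from_quat(np.r_[q[1:],q[0]]); ax=M0.as_matrix()[:,1]
Rm=R.from_rotvec(1.1*ax)*M0;t=Rm.as_quat();t=np.r_[t[3],t[:3]]
ctrl.goto([.423,.0174,.3],t)
p=ctrl.get_image("side");save(p,"g_side"); print(ctrl.state()["time"],ctrl.state()["grip_width"])
for d in ctrl.masks_of(p,"probe")[:1]:
  ys,xs=np.nonzero(d["mask"]); print(d["score"],xs.min(),xs.max(),ys.min(),ys.max())
M=cv2.Rodrigues(np.array(p["rvec"],float))[0]; print("cam",-M.T@np.array(p["tvec"]))
u=p["K"]@(M@np.array([.423,.0174,.3])+np.array(p["tvec"]));u=(u/u[2])[:2].astype(int);print(u)
c=p["pixels"][max(0,u[1]-60):u[1]+60,u[0]-70:u[0]+70,::-1]; cv2.imwrite("pics/g_crop.png",cv2.resize(c,None,fx=4.5,fy=4.5,interpolation=2))
E
```

```text
11.3167 0.025515411414263157
0.59 304 324 80 147
cam [0.32519437 0.72193372 0.56147538]
[313 119]
```

View pics/g_crop.png

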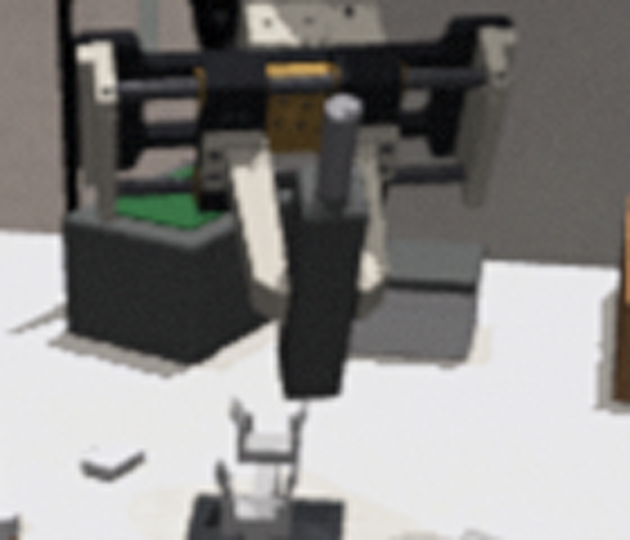

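The underside is plain with no window, so the patch is the top window and the probe is right way up. Moving to the cradle.

```bash
python3 - <<'E'
from h import *
q=ori(0.098)
ctrl.goto([.4944,-.2735,.2],q)
ctrl.movel([.4944,-.2735,.125],velocity=.12)
p=ctrl.get_image("wrist");save(p,"h_w");p2=ctrl.get_image("side");save(p2,"h_s");p3=ctrl.get_image("top");save(p3,"h_t")
s=ctrl.state();print(s["tool_pos"],s["time"],s["grip_width"])
c=p2["pixels"][100:210,250:350,::-1]; d=p3["pixels"][185:275,330:450,::-1]
cv2.imwrite("pics/h_c.png",np.hstack([cv2.resize(c,(400,440),interpolation=2),cv2.resize(d,(400,440),interpolation=2)]))
E
```

```text
[ 0.49494711 -0.27394715  0.12599851] 13.4917 0.02579158512299035
```

View pics/h_w.png

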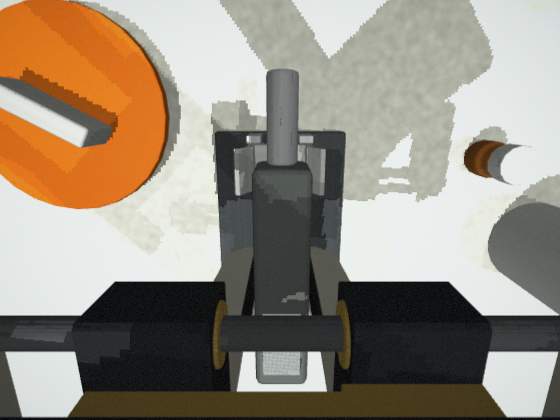

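View pics/h_c.png

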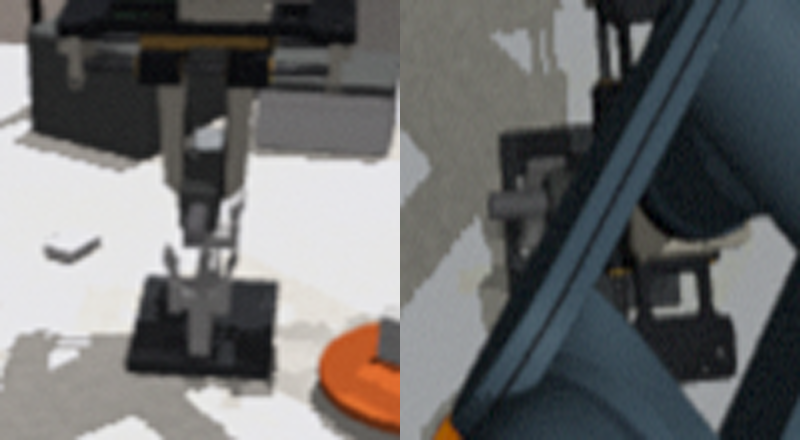

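```bash
python3 - <<'E'
from h import *
p=ctrl.get_image("wrist")
a=ray(p,[(283,166),(282,381)],.1347);b=ray(p,[(282.5,71)],.1207+.005)
s=ctrl.state();t=s["tool_pos"]; e=np.array([np.cos(1.6688),np.sin(1.6688)]);n=np.array([-e[1],e[0]])
for r in(*a,*b): print(r.round(4),((r-t)[:2]@e).round(4),((r-t)[:2]@n).round(4))
E
```

```text
[ 0.4906 -0.2178  0.1347] 0.0562 -0.0012
[ 0.5006 -0.3243  0.1347] -0.0508 -0.0008
[ 0.4868 -0.1806  0.1257] 0.0936 -0.001
```

```bash
python3 - <<'E'
from h import *
r=ctrl.movel([.4944,-.2735,.098],velocity=.06,contact_N=6)
s=ctrl.state();print(r,s["tool_pos"],s["wrist_force"])
if not r:
  r=ctrl.movel([.4944,-.2735,.0805],velocity=.03,contact_N=5)
s=ctrl.state();print(r,s["tool_pos"],s["wrist_force"],s["ft_torque"],s["time"],s["grip_width"])
p=ctrl.get_image("wrist");save(p,"i_w");p2=ctrl.get_image("side");save(p2,"i_s")
c=p2["pixels"][100:210,250:350,::-1]; d=p["pixels"][120:420,200:370,::-1]
cv2.imwrite("pics/i_c.png",np.hstack([cv2.resize(c,(500,550),interpolation=2),cv2.resize(d,(290,550),interpolation=2)]))
E
```

```text
False [ 0.49428439 -0.27340798  0.09760411] [ 0.71417624 -0.50661795 -1.65360974]
True [ 0.49413488 -0.27328503  0.08102785] [-0.04702453  1.55828398  3.4294868 ] [-0.08911149  0.10068345  0.00199573] 14.7 0.026052576099797244
```

View pics/i_c.png

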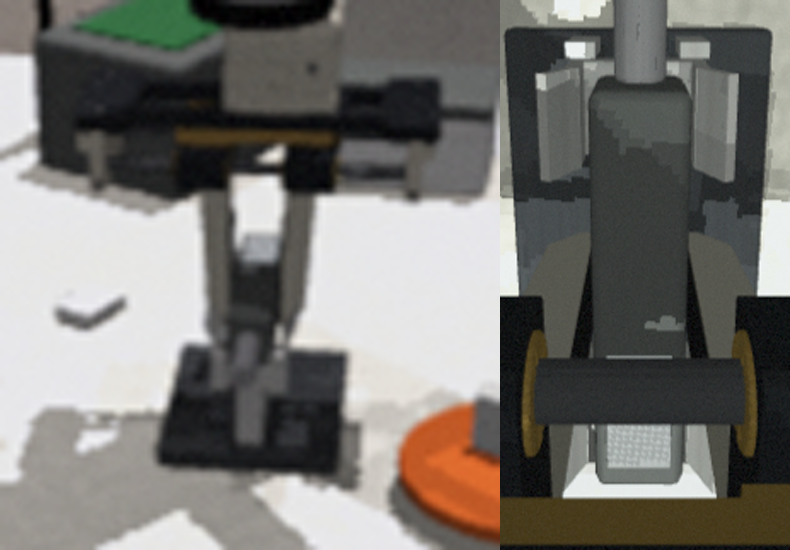

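Contact came at TCP z = 0.081, the expected seated height, and the probe lies between the walls. Releasing now.

```bash
python3 - <<'E'
from h import *
ctrl.set_gripper(0.055)
ctrl.pause(.35)
ctrl.movel([.4944,-.2735,.20],velocity=.15)
p=ctrl.get_image("wrist");save(p,"j_w");p2=ctrl.get_image("side")
print(ctrl.state()["time"],[w(p,d["centre"]).round(4) for d in ctrl.find_in(p,"probe")[:1]])
np.save("pj.npy",p,allow_pickle=True)
c=p2["pixels"][100:210,250:350,::-1]; d=p["pixels"][110:300,210:350,::-1]
cv2.imwrite("pics/j_c.png",np.hstack([cv2.resize(c,(370,407),interpolation=2),cv2.resize(d,(420,570),interpolation=2)[:407]]) if 0 else cv2.resize(d,(420,570),interpolation=2))
cv2.imwrite("pics/j_s.png",cv2.resize(c,(500,550),interpolation=2))
E
```

```text
16.8833 [array([ 0.4954, -0.2536,  0.0898])]
```

View pics/j_c.png

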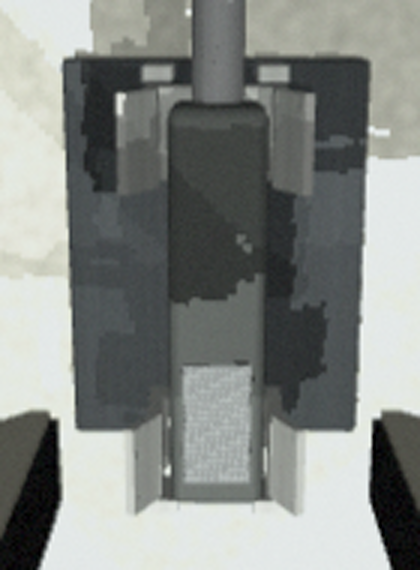

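View pics/j_s.png

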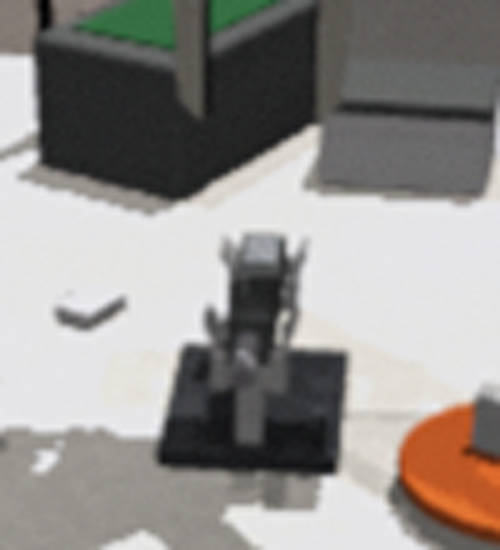

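The probe is seated level between the walls, with the nose passing between the posts. I'll check its lengthwise position numerically, then look at the lid.

```bash
python3 - <<'E'
from h import *
p=np.load("pj.npy",allow_pickle=True).item()
a=ray(p,[(218/3+210,106/3+110),(218/3+210,496/3+110)],.09);print(a.round(4),a.mean(0))
ctrl.goto([.66,-.03,.25],ori(0.05))
p=ctrl.get_image("wrist");save(p,"k_w");np.save("pk.npy",p,allow_pickle=True); print(ctrl.state()["time"])
for n in("lid","lid_grip","chamber"): print(n,[(d["score"],w(p,d["centre"]).round(4)) for d in ctrl.find_in(p,n)[:2]])
c=p["pixels"][110:300,150:410,::-1];cv2.imwrite("pics/k_c.png",cv2.resize(c,None,fx=3,fy=3,interpolation=2))
E
```

```text
[[ 0.4897 -0.2182  0.09  ]
 [ 0.5001 -0.3241  0.09  ]] [ 0.49493344 -0.27116991  0.09      ]
18.125
lid [(0.95, array([ 0.6702, -0.0159,  0.0801])), (0.59, array([ 0.3443, -0.1668,  0.02  ]))]
lid_grip [(0.91, array([ 0.3441, -0.1624,  0.0237])), (0.77, array([ 0.6679, -0.0215,  0.085 ]))]
chamber []
```

View pics/k_c.png

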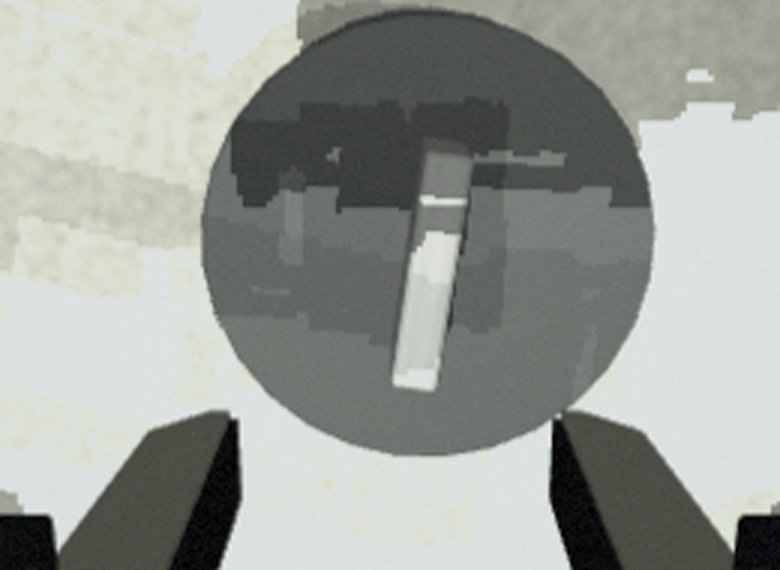

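```bash
python3 - <<'E'
from h import *
p=np.load("pk.npy",allow_pickle=True).item()
f=lambda L:np.array(L,float)/3+[150,110]
a=ray(p,f([(202,235),(655,240),(428,10),(425,457)]),.085)[:,:2];print(a.round(4),a[:2].mean(0),a[2:].mean(0))
b=ray(p,f([(427,150),(473,155),(437,390),(393,385)]),.119)[:,:2];print(b.round(4),b.mean(0)); 
for d in(b[0]-b[3],b[1]-b[2]): print(np.linalg.norm(d),np.arctan2(d[1],d[0])-np.pi/2)
print(np.linalg.norm(b[0]-b[1]),np.linalg.norm(b[2]-b[3]))
E
```

```text
[[ 0.5992 -0.0238]
 [ 0.7411 -0.0185]
 [ 0.666   0.0473]
 [ 0.6732 -0.0957]] [ 0.67013396 -0.02113111] [ 0.66962178 -0.02423585]
[[ 0.6668  0.0104]
 [ 0.6794  0.0096]
 [ 0.6737 -0.0591]
 [ 0.6608 -0.0581]] [ 0.67017657 -0.02428709]
0.06878209993331645 -0.08706353386580234
0.06893272320216616 -0.0831809779803292
0.012645488127154257 0.012909814967752543
```

```bash
python3 - <<'E'
from h import *
q=ori(-0.085)
ctrl.set_gripper(0.06)
ctrl.goto([.670,-.0242,.16],q)
r=ctrl.movel([.670,-.0242,.106],velocity=.06,contact_N=8)
s=ctrl.state();print(r,s["tool_pos"],s["wrist_force"])
if not r:
  ctrl.set_gripper(0.0)
  s=ctrl.state();print(s["grip_width"],s["tool_pos"],s["wrist_force"],s["time"])
E
```

```text
False [ 0.67034204 -0.02428726  0.10642336] [-0.1704614  -1.38670412  0.34861024]
0.01410729339622337 [ 0.66974817 -0.02414071  0.10599945] [-0.90311839  0.06196416  0.32242552] 20.9167
```

Grip width is 14.1 mm, so the handle is held. Pulling up slowly in small steps while watching the force.

```bash
python3 - <<'E'
from h import *
for z in(1,2,3,4,5,6,8,10,12,15):
  ctrl.movel([.670,-.0242,.106+z/1000],velocity=.012)
  s=ctrl.state();print(z,s["tool_pos"].round(4),s["wrist_force"].round(1),s["grip_width"].round(4),round(s["time"],2))
E
```

```text
Traceback (most recent call last):
AttributeError: 'float' object has no attribute 'round'
```

```bash
python3 - <<'E'
from h import *
for z in(2,3,4,5,6,8,10,12,15):
  ctrl.movel([.670,-.0242,.106+z/1000],velocity=.012)
  s=ctrl.state();print(z,s["tool_pos"].round(4),s["wrist_force"].round(1),round(s["grip_width"],4),round(s["time"],2))
E
```

```text
2 [ 0.6693 -0.0241  0.1068] [  0.6   0.2 -11.2] 0.0138 21.42
3 [ 0.6691 -0.024   0.1081] [  0.5  -0.7 -12.6] 0.0142 21.67
4 [ 0.6708 -0.0243  0.1118] [-2.1  0.2 -0.5] 0.0139 21.92
5 [ 0.6709 -0.0244  0.1131] [-2.6 -0.1  3.7] 0.0136 22.17
6 [ 0.6708 -0.0243  0.1132] [-2.1  1.2  5.5] 0.0139 22.42
8 [ 0.6703 -0.0243  0.1142] [ 0.1 -0.6  3.6] 0.0138 22.73
10 [ 0.6696 -0.0242  0.1155] [-0.6  0.9 -0.6] 0.0136 23.05
12 [ 0.6701 -0.0242  0.1179] [ 0.1 -0.9 -2.2] 0.0138 23.37
15 [ 0.6701 -0.0242  0.1212] [-0.3 -0.2 -3.1] 0.0135 23.77
```

The gasket let go at about 12–13 N and the lid stayed under control. Continuing to 28 mm and checking.

```bash
python3 - <<'E'
from h import *
ctrl.movel([.670,-.0242,.134],velocity=.02); ctrl.pause(.5)
s=ctrl.state();print(s["tool_pos"].round(4),s["wrist_force"].round(1),s["ft_torque"].round(2),round(s["grip_width"],4),round(s["time"],2))
p=ctrl.get_image("side");save(p,"l_s");t=ctrl.get_image("top");save(t,"l_t");wv=ctrl.get_image("wrist");save(wv,"l_w")
c=p["pixels"][110:250,150:350,::-1];cv2.imwrite("pics/l_c.png",cv2.resize(c,None,fx=4,fy=4,interpolation=2))
for n,im in(("side",p),("wrist",wv),("top",t)):
  for th in("lid","probe"): print(n,th,[(d["score"],w(im,d["centre"]).round(4)) for d in ctrl.find_in(im,th)[:3]])
E
```

```text
[ 0.67   -0.0242  0.134 ] [-0.6  0.1 -3.1] [-0.08  0.05 -0.05] 0.014 25.07
side lid [(0.79, array([ 0.6606, -0.0043,  0.1128])), (0.78, array([0.2967, 0.267 , 0.0207])), (0.7, array([ 0.3371, -0.1958,  0.0281]))]
side probe [(0.73, array([ 0.4933, -0.2349,  0.092 ])), (0.33, array([0.6478, 0.0279, 0.0436]))]
wrist lid [(0.74, array([0.6746, 0.0062, 0.1077])), (0.65, array([ 0.4066, -0.1964,  0.0118]))]
wrist probe []
top lid [(0.78, array([0.6612, 0.0203, 0.1118])), (0.61, array([ 0.3392, -0.2106,  0.02  ]))]
top probe [(0.71, array([ 0.4929, -0.2627,  0.0875]))]
```

View pics/l_c.png

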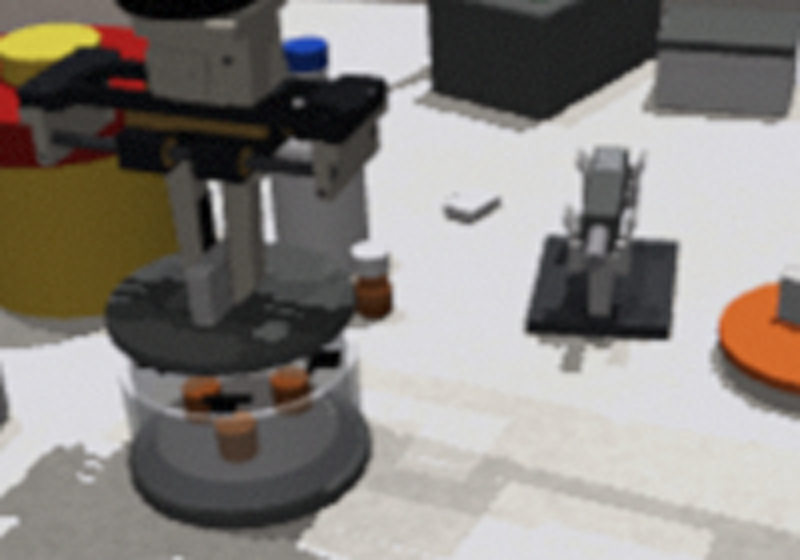

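View pics/l_w.png

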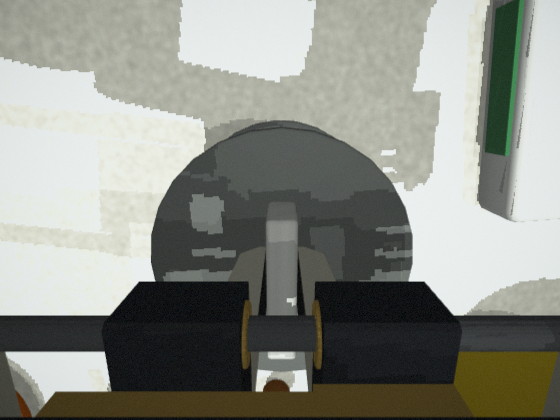

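The lid is clear of the rim and the probe is still home. The lid looks slightly tilted in the side view, so I'll overlay a level-disc model and compare.

```bash
python3 - <<'E'
from h import *
ims={n:ctrl.get_image(n) for n in("side","wrist")}
th=np.linspace(0,2*np.pi,200)
for n,p in ims.items():
  im=cv2.resize(p["pixels"][:,:,::-1].copy(),None,fx=4,fy=4,interpolation=2)
  for z,r,col in((.103,.072,(0,0,255)),(.113,.072,(0,255,0)),(.075,.07,(255,0,255))):
    P=np.c_[.67+r*np.cos(th),-.0242+r*np.sin(th),0*th+z]
    u=cv2.projectPoints(P,np.array(p["rvec"]),np.array(p["tvec"]),p["K"],None)[0].reshape(-1,2)
    cv2.polylines(im,[np.int32(u*4+1.5)],True,col,1)
  c=im[600:1000,660:1060] if n=="side" else cv2.resize(im[400:1240,500:1750],None,fx=.6,fy=.6)
  if n=="side":c=cv2.resize(c,None,fx=1.45,fy=1.45)
  cv2.imwrite(f"pics/m_{n}.png",c)
print(ctrl.state()["time"])
E
```

```text
25.6167
```

View pics/m_side.png

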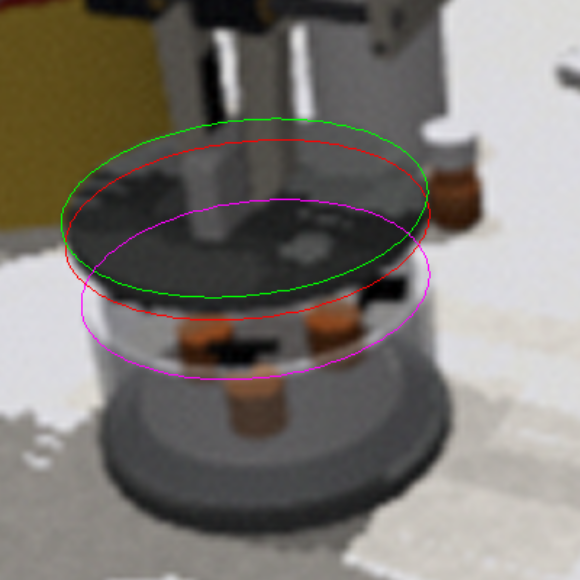

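View pics/m_wrist.png

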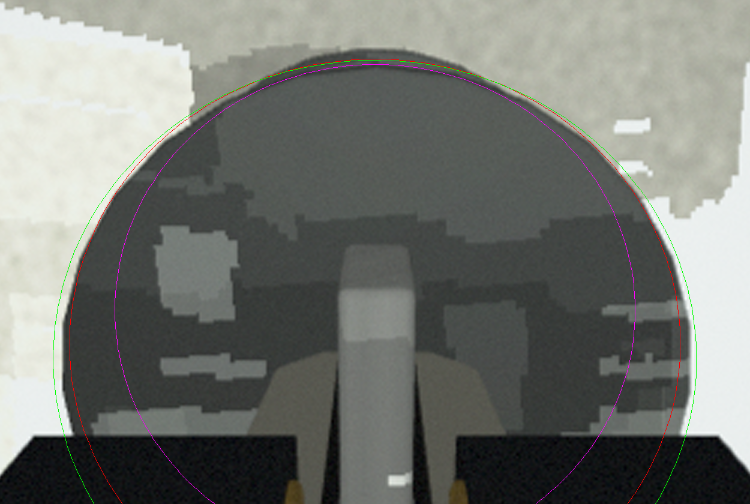

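The lid matches a level disc at about 103 mm height to within about 2 px, which is a few mm and well within tolerance. Handing in.

```bash
python3 - <<'E'
from h import *
s=ctrl.state();print(s["grip_width"],s["wrist_force"],s["tool_pos"],s["time"])
print(ctrl.finish_job())
E
```

```text
0.013548796521736503 [ 0.317775    0.20708623 -2.91038412] [ 0.67000559 -0.02420808  0.13400328] 25.6167
the job is handed in; nothing more can be done
None
```

The job is handed in at about 25.6 s of the 54 s allowed. The robot gives no verdict, so what follows is what I measured.

- **Probe:** It lies in the cradle, right way up, with its nose towards the jar, and I let go of it only after touchdown at the expected height (TCP z 0.081 m). Afterwards the camera showed it level between the walls, about 2 mm off centre lengthwise, which is within measuring error.
- **Which way up:** The window on the upper face looked light in the pictures, not dark as described. I tilted the lifted probe to look underneath. The underside was plain, so I took the patch to be the top window.
- **Lid:** I gripped the handle (about 14 mm finger opening) and pulled up slowly. The gasket let go at about 12–13 N without a jump, and the tool then rose to 28 mm of lift.
- **At hand-in:** The lid was still held, with about 3 N on the wrist (roughly its weight) and clear of the rim. It was over the jar's axis as I measured it before the pull.
- **Disagreement:** An overlay of a level lid at 103 mm height was off by a pixel or two on the side towards the side camera, so the lid may have tilted or slipped by a few mm. That is well inside the limits.
- **Bystanders:** I didn't touch any of them as far as I could see. I did not measure their positions again at the end.

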